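Light the sample case and hold its lid open

ROBOT

A 6-joint arm with a two-finger parallel gripper is mounted at the origin on the work surface. World frame = base frame: x ahead of the robot, y to its left, z up, the work surface at z = 0. Lengths are in mm, angles in rad, forces in N, time in s.
With the tool pointing down it reaches from about 275 to 1000 mm from the base axis. Payload 8.4 kg.
Tool frame: the origin (TCP) lies midway between the tips of the shut fingers; the grasp point (between the pads) lies 19 mm behind it; z points along the fingers, y is the line along which they close (so a half turn about z gives the same grasp; the last joint's range is limited). The gripper opens to 85 mm and grips with 20 to 120 N. Pads are 22 mm wide; open, the fingers measure 114 mm over their backs; the gripper's body (76 mm by 85 mm) begins 54 mm behind the grasp point. The pads swing forward as they close: fully open they stand 13 mm farther back than shut.
Start: joints at [-1.207, 0.353, 1.633, -0, 1.155, -0.002], TCP at [223.559, -583.652, 231.281] pointing down, gripper open.
Joint ranges: [-2.63, 2.63], [-0.92, 2.1], [0.06, 2.66], [-1.3, 4.44], [0, 2.69], [-3.02, 3.02]. Speed limits (rad/s): [2.22, 2.22, 2.79, 3.14, 3.14, 3.14].

INTERFACE

Orientations are given as [roll, pitch, yaw] about the fixed x, y, z axes, in that order (R = Rz(yaw) Ry(pitch) Rx(roll)).
In Python, from rig import monitor, imaging, r gives the robot as it stands.
- The arm moves only by the tool drive_tool, never from a script. Its argument "plan" is a list of rows, each an object of numbers: "x", "y", "z": the shift along the tool's x, y, z in units of 50 mm (1.0 is 50 mm); "ax", "ay", "az": the turn, a rotation vector about the tool's x, y, z in units of 6 degrees (1.0 is 6 degrees); "hand": the finger opening in mm, from 0 to 85.4. In form: [{"x": .., "y": .., "z": .., "ax": .., "ay": .., "az": .., "hand": ..}, ...]. A call has 1 to 8 rows; each row is the pose to reach, as a shift and turn from the pose commanded when the call began, along the tool's axes at that moment; what a row does not reach only later rows make up. A row lasts 1/10 s, in which the tool goes at most 50 mm and 8.59 degrees, less where a joint would pass 70% of its speed; a pose out of reach is approached as far as the arm can. A call with a gripper value outside its range is refused whole. The fingers move at their own pace and stop on an object; "grip_force" is the grip in N (left out, the last holds). Time passes only in rows, so rows that repeat a pose let the fingers close. It gives the time, the measured TCP pose, the force, the opening and the grip force at its end, in the units of the state.
- monitor.sense(): the state, without advancing time (a new reading comes with each control period).
- imaging.grab_frame(name): name is "side" or "top"; returns the picture (400x640x3 uint8, red, green, blue); there is no depth.
- imaging.camera_info(name): a dict with "mtx" (3x3 intrinsics, pixels), "R" (3x3) and "t" (3): a world point X has camera coordinates R X + t. Camera axes: x right, y down, z forward; pixel columns grow to the right and rows downward; lengths in mm; the calibration is good to about 2 mm. A picture is of the moment at which its call begins. camera_info takes no time and is no camera call.
- r.sign_off(): hands the job in; it is judged then, once.
The state is a dict: "clock": time; "qpos": joint angles; "qvel": joint speeds; "joint_efforts": joint torques, N m; "eef_pos": TCP position; "tcp_rot": TCP orientation; "contact_force": force on the tool from outside, world axes, zero at the start; "wrist_torque": the same for the moment, N m; "opening": opening from 0.0 (shut) to 1.0 (fully open); "grasp_force": force on a finger pad.
Only numpy, scipy, OpenCV 4.12 (cv2) and the standard library are available. Lean on these libraries where they do the work, as an engineer would, in place of code of your own. Each camera call takes 0.05 s, during which the arm holds its last target. There are 200 camera calls.

TASK

Get the green sample case ready to be looked into: first aim the bench lamp at it, swivelled to point at the middle of the case and tilted 25 degrees down from level, and let go of the lamp. Then raise the case's lid, which has a handle on top, to 50 degrees open and keep holding it there with the gripper: it falls shut by itself, so finish while still holding it, with the lid still. Leave everything else on the bench where it is.

Things in the scene. Friction and masses are not known exactly. Their poses are not given: they have to be found in the camera images.
- case: Dark green steel sample case, fixed, 200 (x) x 260 (y) x 90 mm high without its lid. Origin: centre of its underside; x axis points from the front (latch side) to the hinge side, z up. The hinge side is turned to the robot, within 0.3 rad: the lid's front edge is the one farther from the robot and swings up towards it.
- case_mid (a point): Middle of the case's mouth, 90 mm above the case's origin. The lamp must point at this point as seen from above.
- lid_angle (a joint): Opening angle of the case's lid, rad: 0 shut, grows as the lid's front edge rises; stops at 1.3 rad. 50 degrees is 0.873 rad. No friction or catch to speak of: the 0.25 to 0.5 kg lid falls shut when let go.
- case_lid: The lid. Origin: middle of its hinge line, at the upper rim nearest the robot: 100 mm along the case's x from its middle and 90 mm above the bench. The line runs along the case's y axis. Axes as the case's when shut. A flat green plate, 202 x 264 mm, 6 mm thick, reaching from the hinge line to the case's front.
- lid_handle (a point): Steel bail handle on the lid near its front edge: a round bar 12 mm thick, 100 mm long along the case's y, on a leg at each end. The point: middle of the bar, 165 mm in front of the hinge line and 40 mm above the lid's underside (28 mm clear gap between bar and lid). Fixed to the lid; its x axis points along the lid to the hinge, z away from the lid.
- lamp: White bench lamp with an orange disc on its head. Its base, 120 mm in diameter, 20 mm high, with a 22 mm post, is fixed to the bench. Origin: centre of the base's underside. The post's axis is the swivel axis.
- lamp_swivel (a joint): Swivel angle of the lamp's fork and head about the post, rad, counter-clockwise from above, 0 when the head points along the x axis of lamp; range -2.6 to 2.6. Friction (0.06 N m) keeps it where it is left.
- lamp_pivot (a point): Middle of the lamp's fork, where the swivel and tilt axes cross, 240 mm above the bench. Turns with the swivel only: x is the level direction in which the head points, y its left and the tilt axis, z up.
- lamp_tilt (a joint): Tilt of the lamp's head, rad: 0 level, positive pointing down; -0.6 to 1.0. 25 degrees is 0.436 rad. Friction (0.12 N m) keeps it where it is left. The head is a white tube 100 mm long (45 mm behind the pivot, 55 mm ahead), 40 mm across behind, 60 mm at the yellow front lens; the fork is 74 mm wide.
- lamp_disc (a point): Centre of the orange thumb disc on the head, 60 mm from the pivot, straight above it at tilt 0, moving the way the lamp points as the head tilts down. 26 mm in diameter, 14 mm thick; its flat faces look along the tilt axis (y of lamp_pivot) and can be pinched from above: twist it about the post to swivel, move it forward or back to tilt. A firm grip drags as it tilts unless the tool leans along.
- bottle: Bystander: white plastic bottle, 60 mm in diameter, 150 mm high. Origin: centre of its underside.
- jar: Bystander: glass jar with a black cap, 56 mm in diameter, 70 mm high. Origin: centre of its underside.
- carton: Bystander: small cardboard box, 60 x 90 x 50 mm high. Origin: centre of its underside.
- cap: Bystander: loose black jar cap, 44 mm in diameter, 18 mm high. Origin: centre of its underside.
- bushing: Bystander: upright brass bushing, 22 mm in diameter, 45 mm high. Origin: centre of its underside.
- screwdriver: Bystander: screwdriver, 160 mm long, lying on the bench. Origin: its underside.

How it is judged (in metres and radians):
On the way, in this order (a step that is already met when the one before it is completed fails the run):
1. the lamp points at the middle of the case (within 40 mm sideways at the case), tilted 25 degrees down (within 6), and is let go (value of joint lamp_tilt between 0.3316 and 0.5411 rad and y of case_mid in the frame of lamp_pivot between -0.04 and 0.04 m and x of case_mid in the frame of lamp_pivot above 0.1 m and contact force between the fingers and lamp below 0.05 N), for 0.2 s.
2. the lid is held by the fingers at 50 degrees open (within 6) (value of joint lid_angle between 0.7679 and 0.9774 rad and contact force between the fingers and case_lid above 0.3 N), for 0.3 s.
At the end, for the whole second after the job is handed in: The fingers (over 0.3 N) hold the lid still at 50 degrees open, within 6; the lamp, not touched, points at the middle of the case (within 40 mm sideways) and 25 degrees down, within 6; no bystander touches the case or has moved over 20 mm (all of step 1 and all of step 2 and velocity of joint lid_angle between -0.05 and 0.05 rad/s and distance of each of bottle, jar, carton, cap, bushing, screwdriver from where it was at the start of the episode below 0.02 m and contact force between case and bottle below 0.05 N and contact force between case and jar below 0.05 N and contact force between case and carton below 0.05 N and contact force between case and cap below 0.05 N and contact force between case and bushing below 0.05 N and contact force between case and screwdriver below 0.05 N); the arm keeps its last pose, push and grip.
It fails at once if a bystander is moved by more than 20 mm (distance of any of bottle, jar, carton, cap, bushing, screwdriver from where it was at the start of the episode above 0.02 m).
It also fails if it takes over 64 s, if anything falls off the work surface, if the arm or the gripper's body presses on something with over 40 N, if the wrist force passes 120 N, or if a joint passes its speed limit or range.

## Working session

There is one attempt and no reset: what is moved stays moved. The work goes in short steps, Python scripts to look and compute and a tool call to move; the robot and the scene stay as the last step left them, time stands still between calls to the robot, and variables do not carry over. Pictures are saved under pics/ and viewed, at most 10 in all, crops included, and the job is handed in when it is done.

Besides the shell and the picture viewer there is one more tool, called after "Call:" as name(argument=value, ...) on one line, values as JSON. drive_tool: Moves the arm, as the interface text tells. Its arguments: {"type":"object","properties":{"plan":{"type":"array","items":{"type":"object","properties":{"x":{"type":"number"},"y":{"type":"number"},"z":{"type":"number"},"ax":{"type":"number"},"ay":{"type":"number"},"az":{"type":"number"},"hand":{"type":"number"}}}},"grip_force":{"type":"number"}},"required":["plan"]}

```bash
ls; mkdir -p pics; python3 - <<'E'
from rig import monitor, imaging, r
import cv2
s=monitor.sense(); print(s)
for n in("side","top"):
    im=imaging.grab_frame(n); cv2.imwrite(f"pics/{n}0.png",im[:,:,::-1]); print(n,imaging.camera_info(n))
E
```

```text
pics
{'clock': 0.0, 'qpos': array([-1.20743247e+00,  3.53680238e-01,  1.63415743e+00,  7.40086455e-06,
        1.15520906e+00, -2.39987708e-03]), 'qvel': array([-1.39808774e-03, -9.26245431e-05, -5.27986247e-04,  2.80828054e-05,
       -1.58337408e-03, -7.89277599e-04]), 'joint_efforts': array([ 4.22282437e-04, -6.05250049e+01, -3.42066979e+01, -7.34922719e-05,
        9.25684551e-03,  4.73123620e-06]), 'eef_pos': array([ 223.36536002, -583.19305765,  230.53168275]), 'tcp_rot': array([-3.14013860e+00, -1.02561143e-05,  3.65760729e-01]), 'contact_force': array([-0.149106  , -0.52360442,  0.00647146]), 'wrist_torque': array([0.01794377, 0.00497615, 0.06724857]), 'grasp_force': 0.0, 'opening': 1.0010264931653519}
side {'mtx': array([[361.34925675,   0.        , 324.76486216],
       [  0.        , 361.34925675, 199.31819066],
       [  0.        ,   0.        ,   1.        ]]), 'R': array([[ 0.98096646, -0.1931676 ,  0.01977598],
       [-0.07304573, -0.46146588, -0.88414567],
       [ 0.17991424,  0.86587269, -0.46679261]]), 't': array([-575.47584794,  224.51824956, 1292.52408213])}
top {'mtx': array([[387.96086292,   0.        , 325.65033161],
       [  0.        , 387.96086292, 199.72876291],
       [  0.        ,   0.        ,   1.        ]]), 'R': array([[-0.00267383, -0.99998748,  0.00423012],
       [-0.98909359,  0.0020217 , -0.14727454],
       [ 0.14726414, -0.00457777, -0.98908661]]), 't': array([  -8.7014695 ,  614.62762218, 1524.69550919])}
```

View pics/side0.png

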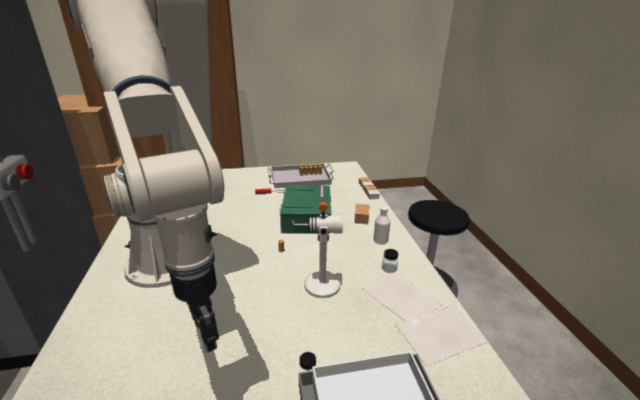

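View pics/top0.png

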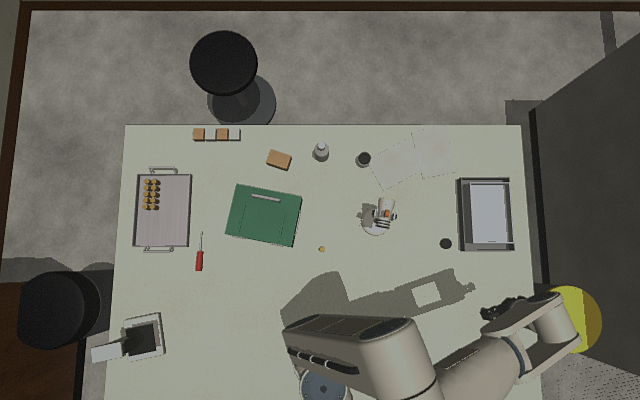

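The top view shows the case centred at about (264,215), its handle at (265,197), the lamp at about (380,218), the bushing at (322,249) and the cap at (446,243). I'll enlarge the lamp and the case.

```bash
python3 - <<'E'
import cv2,numpy as np
t=cv2.imread("pics/top0.png");s=cv2.imread("pics/side0.png")
def c(im,x,y,w,h,k): return cv2.resize(im[y:y+h,x:x+w],None,fx=k,fy=k,interpolation=cv2.INTER_CUBIC)
a=c(t,350,180,60,60,5);b=c(t,215,172,100,80,3.75);d=c(s,265,175,120,90,2.5);e=c(s,295,195,60,100,3)
H=np.zeros((600,800,3),np.uint8)
for im,(x,y) in((a,(0,0)),(b,(310,0)),(d,(0,305)),(e,(310,300))): H[y:y+im.shape[0],x:x+im.shape[1]]=im[:600-y,:800-x]
cv2.imwrite("pics/m1.png",H)
E
```

```text
(no output)
```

View pics/m1.png

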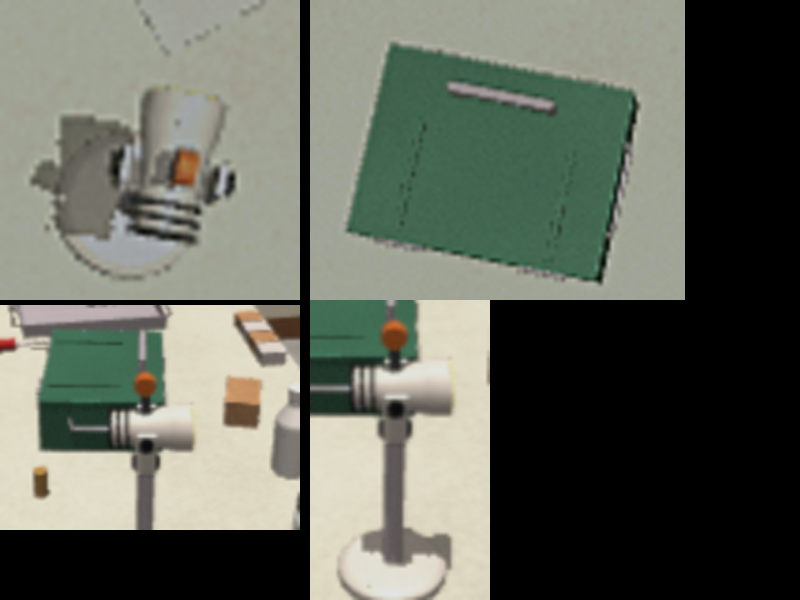

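```bash
cat > h.py <<'E'
import numpy as np, cv2
from rig import monitor, imaging
from scipy.spatial.transform import Rotation as Ro
C={n:imaging.camera_info(n) for n in("side","top")}
def ray(n,p):
    c=C[n]; d=c["R"].T@np.linalg.inv(c["mtx"])@np.array([p[0],p[1],1.]); return -c["R"].T@c["t"],d
def atz(n,p,z):
    o,d=ray(n,p); return o+d*(z-o[2])/d[2]
def tri(ps,pt):
    A=[];b=[]
    for n,p in(("side",ps),("top",pt)):
        o,d=ray(n,p); d/=np.linalg.norm(d); M=np.eye(3)-np.outer(d,d); A.append(M);b.append(M@o)
    return np.linalg.lstsq(np.vstack(A),np.hstack(b),rcond=None)[0]
def proj(n,X):
    c=C[n]; q=c["mtx"]@(c["R"]@np.array(X,float)+c["t"]); return q[:2]/q[2]
def blob(im,f,box):
    x0,y0,x1,y1=box; h=cv2.cvtColor(im,cv2.COLOR_RGB2HSV)[y0:y1,x0:x1].astype(int)
    m=f(h[...,0],h[...,1],h[...,2]); ys,xs=np.nonzero(m)
    return (xs.mean()+x0,ys.mean()+y0,len(xs)) if len(xs) else None
org=lambda h,s,v:(h<16)&(s>170)&(v>90)
grn=lambda h,s,v:(h>60)&(h<90)&(s>90)
E
cat > m.py <<'E'
from h import *
t=cv2.imread("pics/top0.png")[:,:,::-1];s=cv2.imread("pics/side0.png")[:,:,::-1]
bt=blob(t,org,(375,200,400,235));bs=blob(s,org,(310,195,340,220));print(bt,bs)
disc=tri(bs[:2],bt[:2]);print("disc",disc)
for p in((236.3,183.5),(302.2,196.8),(293.1,247.2),(224.9,233.9)):print("corner",atz("top",p,96))
h=cv2.cvtColor(np.ascontiguousarray(t[170:260,210:320]),cv2.COLOR_RGB2HSV).astype(int)
m=grn(h[...,0],h[...,1],h[...,2]).astype(np.uint8)
cc=max(cv2.findContours(m,0,1)[0],key=cv2.contourArea)
b=cv2.boxPoints(cv2.minAreaRect(cc))+[210,170]
for p in b: print("minrect",p,atz("top",p,96))
for p in((447,88),(555,106)): print("handle",atz("top",((p[0]-310)/3.75+215,p[1]/3.75+172),133))
print("pivot bolt side->ray at z240",atz("side",(323.7,231),240))
print("base side",atz("side",(322.5,285),20))
print(Ro.from_euler('xyz',monitor.sense()["tcp_rot"]).as_matrix().round(3))
E
python3 m.py
```

```text
(np.float64(386.61538461538464), np.float64(213.84615384615384), 13) (np.float64(322.7037037037037), np.float64(206.27777777777777), 54)
disc [ 530.25310567 -214.67130092  298.74990957]
corner [672.39756431 341.63661747  96.        ]
corner [618.88324936  81.95807155  96.        ]
corner [422.83575283 115.71241959  96.        ]
corner [474.49928446 379.42886842  96.        ]
minrect [225.36339569 233.02388   ] [477.87203883 377.76106475  96.        ]
minrect [231.31565094 204.75066757] [588.02034812 358.44312769  96.        ]
minrect [296.98409271 218.57559967] [533.26269317 101.6912509   96.        ]
minrect [291.03183746 246.84881592] [424.19687312 123.67438584  96.        ]
handle [618.63220262 273.52587905 133.        ]
handle [599.85938098 163.22150515 133.        ]
pivot bolt side->ray at z240 [ 528.04313002 -256.94726083  240.        ]
base side [ 531.80193695 -238.40363108   20.        ]
[[ 0.934  0.358 -0.   ]
 [ 0.358 -0.934  0.001]
 [ 0.    -0.001 -1.   ]]
```

```bash
cat > m2.py <<'E'
from h import *
for nm,p,z in(("disc",(386.6,213.8),300),("disc2",(387.4,213.4),300),("base",(375.4,223.6),20),("lens",(386.4,198.5),240),("rear",(382.8,228),240),("forkL",(374.5,212.7),240),("forkR",(394.5,216.5),240)):print(nm,atz("top",p,z))
t=cv2.imread("pics/top0.png");s=cv2.imread("pics/side0.png")
for P in((530,-220),(525,-225),(535,-215)):
    print(P,proj("side",(*P,240)),proj("side",(*P,20)),proj("side",(*P,300)),proj("top",(*P,20)),proj("top",(*P,300)))
import numpy as np
P=(530,-220)
k=5
def ov(im,n,x,y,w,h):
    c=cv2.resize(im[y:y+h,x:x+w],None,fx=k,fy=k,interpolation=cv2.INTER_CUBIC)
    for z,R in((0,60),(20,60)):
        q=np.array([proj(n,(P[0]+R*np.cos(a),P[1]+R*np.sin(a),z)) for a in np.linspace(0,6.3,60)])
        cv2.polylines(c,[np.int32((q-[x,y]+.5)*k)],True,(0,0,255) if z else (255,0,0),1)
    q=np.array([proj(n,(*P,z)) for z in(20,240,300)]);q=np.int32((q-[x,y]+.5)*k)
    cv2.polylines(c,[q],False,(0,255,0),1); [cv2.circle(c,tuple(map(int,u)),3,(255,0,255),-1) for u in q]
    return c
H=np.zeros((550,720,3),np.uint8); a=ov(t,"top",345,185,70,70); b=ov(s,"side",290,195,70,110)
H[:350,:350]=a; H[:550,360:710]=b
cv2.imwrite("pics/m2.png",H)
E
python3 m2.py
```

```text
disc [ 528.37917025 -214.14350842  300.        ]
disc2 [ 529.72823145 -216.87538592  300.        ]
base [ 519.55302349 -212.92578696   20.        ]
lens [ 589.61372156 -224.59975726  240.        ]
rear [ 485.06535874 -209.28109314  240.        ]
forkL [ 539.07193335 -181.32103573  240.        ]
forkR [ 525.4597003  -251.48515849  240.        ]
(530, -220) [321.99469989 224.33184288] [320.91086776 281.33110872] [322.32682927 206.86499497] [377.07648103 221.04196002] [388.32467611 213.31776824]
(525, -225) [320.66352585 225.34702084] [319.69047693 282.5101257 ] [320.96186987 207.82038854] [378.32811309 222.26092274] [389.84780287 214.79093802]
(535, -215) [323.313109   223.32639968] [322.12056312 280.16242461] [323.67835476 205.91900436] [375.82597595 219.82409486] [386.80321121 211.84620582]
```

View pics/m2.png

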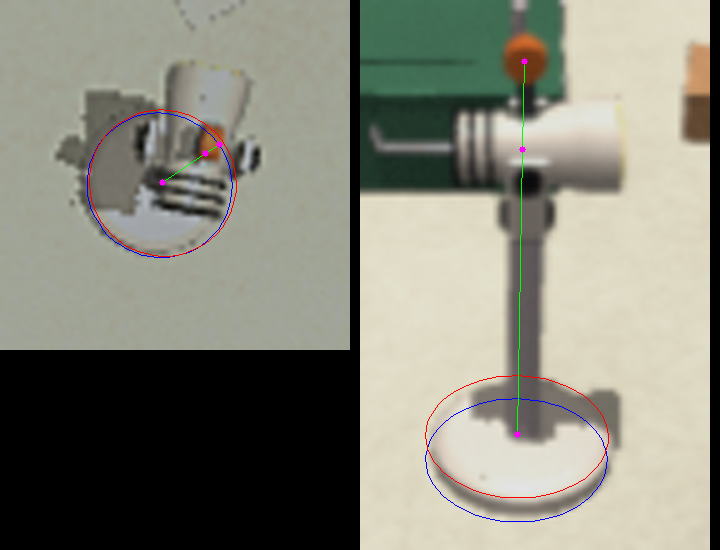

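Top: the base circle fits an axis at about (533,-214) mm, with the disc right on it, so tilt is about 0. The head points at yaw of about -0.17. The case centre is at about (547,230), so the lamp must swivel to yaw of about 1.54.

```bash
cat >> h.py <<'E'
def Rt(yaw,lean=0):  # tool down, x axis at yaw; lean rotates about tool y by -lean (tool tip fixed)
    return Ro.from_euler('z',yaw)*Ro.from_euler('x',np.pi)*Ro.from_euler('y',-lean)
def go(pos,R,cur=None):
    s=monitor.sense(); p=s["eef_pos"]; R0=Ro.from_euler('xyz',s["tcp_rot"])
    if cur: p,R0=np.array(cur[0],float),cur[1]
    print("xyz",(R0.inv().apply(np.array(pos)-p)/50).round(3),"axyz",(np.degrees((R0.inv()*R).as_rotvec())/6).round(3))
E
python3 - <<'E'
from h import *
go((530,-214,375),Rt(-0.17))
E
```

```text
xyz [ 8.368 -4.707 -2.882] axyz [-1.200e-02  3.000e-03  5.117e+00]
```

Call:
drive_tool(plan=[{"x": 0,"y": 0,"z": -1,"hand": 45},{"x": 0,"y": 0,"z": -2,"hand": 45},{"x": 0.8,"y": -0.4,"z": -2.88,"az": 0.6,"hand": 45},{"x": 1.6,"y": -0.9,"z": -2.88,"az": 1.2,"hand": 45},{"x": 2.4,"y": -1.3,"z": -2.88,"az": 1.8,"hand": 45},{"x": 3.2,"y": -1.8,"z": -2.88,"az": 2.4,"hand": 45},{"x": 4.0,"y": -2.2,"z": -2.88,"az": 3,"hand": 45},{"x": 4.8,"y": -2.7,"z": -2.88,"az": 3.6,"hand": 45}], grip_force=25)

```text
invalid input
```

```bash
python3 - <<'E'
from h import *
s=monitor.sense();print(s["eef_pos"],s["tcp_rot"],s["clock"],s["qpos"])
go((530,-214,375),Rt(-0.17))
E
```

```text
[ 223.41437847 -583.25278834  230.6150634 ] [-3.14032865e+00 -1.75496993e-05  3.65803798e-01] 0.1 [-1.20739735e+00  3.53616712e-01  1.63405523e+00  1.58601220e-05
  1.15518475e+00 -2.41124743e-03]
xyz [ 8.368 -4.707 -2.882] axyz [-1.200e-02  3.000e-03  5.117e+00]
```

Call:
drive_tool(plan=[{"x": 0,"y": 0,"z": -1,"ax": 0,"ay": 0,"az": 0,"hand": 45},{"x": 0,"y": 0,"z": -2,"ax": 0,"ay": 0,"az": 0,"hand": 45},{"x": 0.8,"y": -0.4,"z": -2.88,"ax": 0,"ay": 0,"az": 0.6,"hand": 45},{"x": 1.6,"y": -0.9,"z": -2.88,"ax": 0,"ay": 0,"az": 1.2,"hand": 45},{"x": 2.4,"y": -1.3,"z": -2.88,"ax": 0,"ay": 0,"az": 1.8,"hand": 45},{"x": 3.2,"y": -1.8,"z": -2.88,"ax": 0,"ay": 0,"az": 2.4,"hand": 45},{"x": 4.0,"y": -2.2,"z": -2.88,"ax": 0,"ay": 0,"az": 3,"hand": 45},{"x": 4.8,"y": -2.7,"z": -2.88,"ax": 0,"ay": 0,"az": 3.6,"hand": 45}], grip_force=25)

```text
clock: 0.9
eef_pos: [400.3, -370.2, 375.1]
tcp_rot: [-3.142, 0.0, -0.014]
contact_force: [-0.5, -1.0, -0.2]
opening: 0.526
grasp_force: 0.0
```

```bash
python3 - <<'E'
from h import *
s=monitor.sense();print(s["eef_pos"],s["tcp_rot"],s["clock"],s["qpos"])
go((530,-214,375),Rt(-0.17))
E
```

```text
[ 400.30598121 -370.23518637  375.10445918] [-3.14158416e+00  1.42871730e-05 -1.39820452e-02] 0.9 [-7.49141277e-01  1.19436305e-01  1.61919181e+00 -3.33091513e-06
  1.40298083e+00  8.35637652e-01]
xyz [ 2.550e+00 -3.161e+00  2.000e-03] axyz [-0.    0.    1.49]
```

Call:
drive_tool(plan=[{"x": 0.5,"y": -0.65,"z": 0,"ax": 0,"ay": 0,"az": 0.3,"hand": 45},{"x": 1.0,"y": -1.3,"z": 0,"ax": 0,"ay": 0,"az": 0.6,"hand": 45},{"x": 1.5,"y": -1.9,"z": 0,"ax": 0,"ay": 0,"az": 0.9,"hand": 45},{"x": 2.1,"y": -2.6,"z": 0,"ax": 0,"ay": 0,"az": 1.2,"hand": 45},{"x": 2.55,"y": -3.16,"z": 0,"ax": 0,"ay": 0,"az": 1.49,"hand": 45},{"x": 2.55,"y": -3.16,"z": 0,"ax": 0,"ay": 0,"az": 1.49,"hand": 45},{"x": 2.55,"y": -3.16,"z": 0,"ax": 0,"ay": 0,"az": 1.49,"hand": 45}])

```text
clock: 1.6
eef_pos: [528.6, -214.6, 374.8]
tcp_rot: [3.141, 0.001, -0.165]
contact_force: [0.1, -0.5, -0.6]
opening: 0.526
grasp_force: 0.0
```

```bash
python3 - <<'E'
from h import *
s=monitor.sense();print(s["eef_pos"],s["tcp_rot"],s["clock"],s["qpos"])
k=4;H=np.zeros((520,800,3),np.uint8)
a=imaging.grab_frame("side")[130:260,270:370,::-1];b=imaging.grab_frame("top")[160:260,330:430,::-1]
H[:520,:400]=cv2.resize(a,None,fx=4,fy=4,interpolation=2);H[:400,400:]=cv2.resize(b,None,fx=4,fy=4,interpolation=2)
cv2.imwrite("pics/m3.png",H)
print(proj("side",s["eef_pos"]))
go((531,-214.5,283),Rt(-0.17))
E
```

```text
[ 528.64633461 -214.64473386  374.76925462] [ 3.14141500e+00  1.14881984e-03 -1.64946096e-01] 1.6 [-3.88063579e-01  1.63413806e-01  1.56855005e+00 -4.32982210e-04
  1.41070985e+00  1.34774799e+00]
[321.94340547 182.99107794]
xyz [ 0.056 -0.036  1.841] axyz [0.003 0.007 0.026]
```

View pics/m3.png

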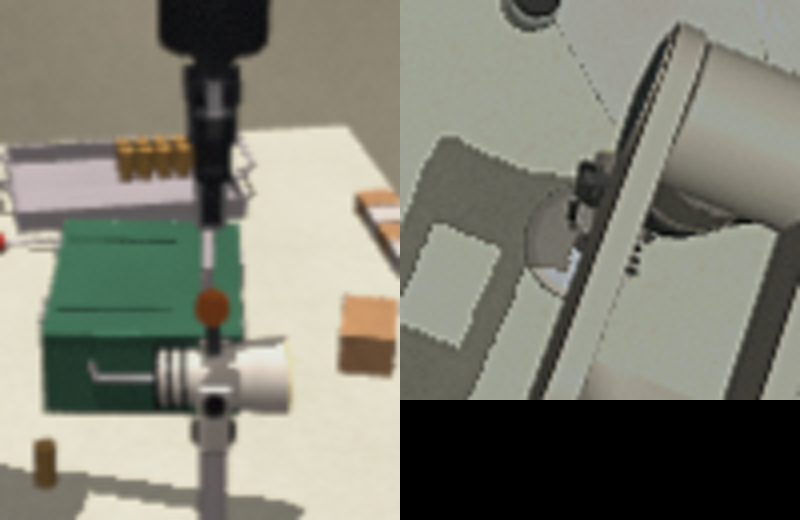

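The side view shows the gripper directly above the disc (disc at about (323,207)), so I'll descend and pinch.

Call:
drive_tool(plan=[{"x": 0.05,"y": 0,"z": 0.6,"ax": 0,"ay": 0,"az": 0,"hand": 45},{"x": 0.05,"y": 0,"z": 1.2,"ax": 0,"ay": 0,"az": 0,"hand": 45},{"x": 0.05,"y": 0,"z": 1.6,"ax": 0,"ay": 0,"az": 0,"hand": 45},{"x": 0.05,"y": 0,"z": 1.84,"ax": 0,"ay": 0,"az": 0,"hand": 45},{"x": 0.05,"y": 0,"z": 1.84,"ax": 0,"ay": 0,"az": 0,"hand": 45},{"x": 0.05,"y": 0,"z": 1.84,"ax": 0,"ay": 0,"az": 0,"hand": 25},{"x": 0.05,"y": 0,"z": 1.84,"ax": 0,"ay": 0,"az": 0,"hand": 20},{"x": 0.05,"y": 0,"z": 1.84,"ax": 0,"ay": 0,"az": 0,"hand": 16}], grip_force=20)

```text
clock: 2.5
eef_pos: [531.7, -215.3, 284.6]
tcp_rot: [-3.141, -0.002, -0.167]
contact_force: [0.4, 1.9, 2.1]
opening: 0.185
grasp_force: 1.1
```

Call:
drive_tool(plan=[{"x": 0,"y": 0,"z": 0,"ax": 0,"ay": 0,"az": 0,"hand": 8},{"x": 0,"y": 0,"z": 0,"ax": 0,"ay": 0,"az": 0,"hand": 8},{"x": 0,"y": 0,"z": 0,"ax": 0,"ay": 0,"az": 0,"hand": 8}])

```text
clock: 2.8
eef_pos: [531.9, -214.5, 284.7]
tcp_rot: [-3.14, -0.002, -0.167]
contact_force: [-0.5, 7.2, 6.2]
opening: 0.162
grasp_force: 22.1
```

Call:
drive_tool(plan=[{"x": 0,"y": -0.02,"z": 0,"ax": 0,"ay": 0,"az": -0.5,"hand": 8},{"x": 0,"y": -0.02,"z": 0,"ax": 0,"ay": 0,"az": -1.5,"hand": 8},{"x": 0,"y": -0.02,"z": 0,"ax": 0,"ay": 0,"az": -2.5,"hand": 8},{"x": 0,"y": -0.02,"z": 0,"ax": 0,"ay": 0,"az": -3.5,"hand": 8},{"x": 0,"y": -0.02,"z": 0,"ax": 0,"ay": 0,"az": -4,"hand": 8},{"x": 0,"y": -0.02,"z": 0,"ax": 0,"ay": 0,"az": -4,"hand": 8}])

```text
clock: 3.4
eef_pos: [532.0, -215.3, 284.7]
tcp_rot: [3.139, -0.002, 0.253]
contact_force: [-0.6, -1.5, 5.9]
opening: 0.161
grasp_force: 22.4
```

```bash
python3 - <<'E'
from h import *
s=monitor.sense();print(s)
im=imaging.grab_frame("side");cv2.imwrite("pics/s4.png",cv2.resize(im[170:270,270:370,::-1],None,fx=4,fy=4,interpolation=2))
E
```

```text
{'clock': 3.4, 'qpos': array([-3.86685314e-01,  2.24838618e-01,  1.68689520e+00, -9.82672144e-04,
        1.22709097e+00,  9.31839522e-01]), 'qvel': array([-1.41133382e-04,  4.36122256e-04, -1.56226122e-03, -9.19029104e-05,
        4.95610908e-04,  6.18947549e-02]), 'joint_efforts': array([ 1.15959473e+00, -4.91189289e+01, -3.28739262e+01,  6.64071310e-01,
        2.81479832e-02, -8.14053174e-01]), 'eef_pos': array([ 531.96631687, -215.33168579,  284.69013483]), 'tcp_rot': array([ 3.13919869e+00, -1.66940349e-03,  2.52603348e-01]), 'contact_force': array([-0.6429141 , -1.50614454,  5.94688876]), 'wrist_torque': array([-0.36236875,  0.11357187,  0.03677088]), 'grasp_force': 22.352119088172913, 'opening': 0.16095030583517986}
```

View pics/s4.png

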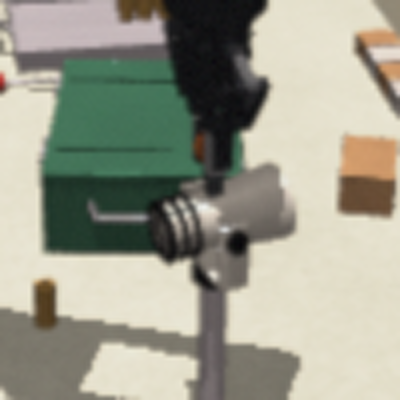

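The head follows the twist, with its lens now turning away from the camera. I'll carry on to yaw 1.54.

Call:
drive_tool(plan=[{"x": 0,"y": 0,"z": 0,"ax": 0,"ay": 0,"az": -1,"hand": 8},{"x": 0,"y": 0,"z": 0,"ax": 0,"ay": 0,"az": -2,"hand": 8},{"x": 0,"y": 0,"z": 0,"ax": 0,"ay": 0,"az": -3,"hand": 8},{"x": 0,"y": 0,"z": 0,"ax": 0,"ay": 0,"az": -4,"hand": 8},{"x": 0,"y": 0,"z": 0,"ax": 0,"ay": 0,"az": -5,"hand": 8},{"x": 0,"y": 0,"z": 0,"ax": 0,"ay": 0,"az": -6,"hand": 8},{"x": 0,"y": 0,"z": 0,"ax": 0,"ay": 0,"az": -7,"hand": 8},{"x": 0,"y": 0,"z": 0,"ax": 0,"ay": 0,"az": -8,"hand": 8}])

```text
clock: 4.25
eef_pos: [533.3, -216.6, 284.8]
tcp_rot: [3.135, 0.001, 1.092]
contact_force: [6.2, -7.1, 0.3]
opening: 0.161
grasp_force: 21.9
```

Call:
drive_tool(plan=[{"x": 0,"y": 0,"z": 0,"ax": 0,"ay": 0,"az": -1,"hand": 8},{"x": 0,"y": 0,"z": 0,"ax": 0,"ay": 0,"az": -2,"hand": 8},{"x": 0,"y": 0,"z": 0,"ax": 0,"ay": 0,"az": -3,"hand": 8},{"x": 0,"y": 0,"z": 0,"ax": 0,"ay": 0,"az": -4,"hand": 8},{"x": 0,"y": 0,"z": 0,"ax": 0,"ay": 0,"az": -4.3,"hand": 8},{"x": 0,"y": 0,"z": 0,"ax": 0,"ay": 0,"az": -4.3,"hand": 8}])

```text
clock: 4.85
eef_pos: [534.2, -216.3, 284.8]
tcp_rot: [3.135, 0.004, 1.539]
contact_force: [8.8, -6.7, 0.2]
opening: 0.158
grasp_force: 21.7
```

```bash
python3 - <<'E'
from h import *
s=monitor.sense();print(s["eef_pos"],s["tcp_rot"],s["qpos"],s["contact_force"],s["wrist_torque"])
P=np.array([533,-214,240.]); p=s["eef_pos"]; d=.46
ax=Ro.from_euler('z',1.54).apply([0,1,0])
for f in (.25,.5,.75,1):
    D=Ro.from_rotvec(ax*d*f); go(P+D.apply(p-P),D*Ro.from_euler('xyz',s["tcp_rot"]))
E
```

```text
[ 534.21322538 -216.3105218   284.81587794] [3.13457246 0.00371223 1.5393533 ] [-3.86720761e-01  2.25882095e-01  1.68529417e+00 -1.10466439e-03
  1.22254350e+00 -3.54917874e-01] [ 8.84160736 -6.73128762  0.17824721] [-1.13469542 -1.31579084  0.09347155]
xyz [ 0.103 -0.     0.   ] axyz [-1.000e-03 -1.098e+00 -8.000e-03]
xyz [ 0.206 -0.     0.012] axyz [-1.000e-03 -2.196e+00 -1.500e-02]
xyz [ 0.306 -0.     0.036] axyz [-2.000e-03 -3.294e+00 -2.300e-02]
xyz [ 0.403 -0.001  0.071] axyz [-3.000e-03 -4.393e+00 -3.100e-02]
```

Call:
drive_tool(plan=[{"x": 0.1,"y": 0,"z": 0,"ax": 0,"ay": -1.1,"az": 0,"hand": 8},{"x": 0.2,"y": 0,"z": 0.01,"ax": 0,"ay": -2.2,"az": 0,"hand": 8},{"x": 0.31,"y": 0,"z": 0.035,"ax": 0,"ay": -3.3,"az": 0,"hand": 8},{"x": 0.4,"y": 0,"z": 0.07,"ax": 0,"ay": -4.4,"az": 0,"hand": 8},{"x": 0.4,"y": 0,"z": 0.07,"ax": 0,"ay": -4.4,"az": 0,"hand": 8},{"x": 0.4,"y": 0,"z": 0.07,"ax": 0,"ay": -4.4,"az": 0,"hand": 8}])

```text
clock: 5.45
eef_pos: [534.5, -193.6, 280.1]
tcp_rot: [3.136, 0.462, 1.541]
contact_force: [9.8, -1.5, -4.2]
opening: 0.164
grasp_force: 23.3
```

```bash
python3 - <<'E'
from h import *
s=monitor.sense();print(s["eef_pos"],s["tcp_rot"],s["contact_force"],s["wrist_torque"])
R=Ro.from_euler('xyz',s["tcp_rot"]).as_matrix();g=s["eef_pos"]-19*R[:,2]
print("grasp",g,"angle from axis",np.arctan2(g[1]+216,g[2]-240),"lean",np.arctan2(-R[1,2],-R[2,2]))
im=imaging.grab_frame("side");cv2.imwrite("pics/s5.png",cv2.resize(im[150:290,250:390,::-1],None,fx=4,fy=4,interpolation=2))
E
```

```text
[ 534.5235226  -193.62784902  280.08687693] [3.13640835 0.46167816 1.54087204] [ 9.75511097 -1.49470438 -4.2390485 ] [ 0.22315738 -1.21389313  0.95760144]
grasp [ 534.67829052 -185.16523196  297.09746655] angle from axis 0.49516222824778017 lean 0.46163848076025715
```

View pics/s5.png

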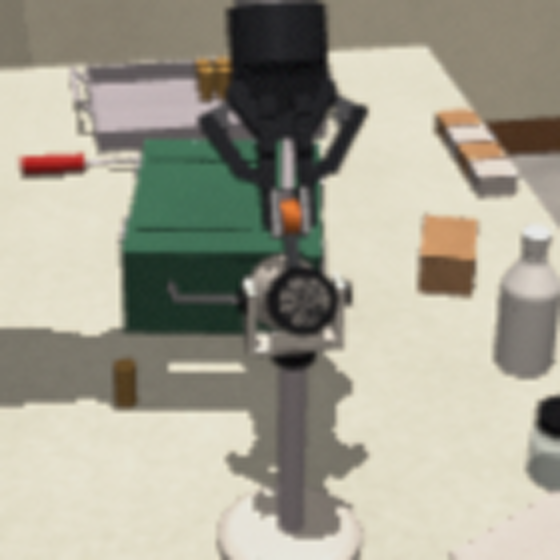

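The side view shows the lamp with its rear cap toward the camera, so it's pointing at the case. I'll release, back off along the tool and measure.

Call:
drive_tool(plan=[{"x": 0,"y": 0,"z": 0,"ax": 0,"ay": 0,"az": 0,"hand": 30},{"x": 0,"y": 0,"z": 0,"ax": 0,"ay": 0,"az": 0,"hand": 45},{"x": 0,"y": 0,"z": 0,"ax": 0,"ay": 0,"az": 0,"hand": 45},{"x": 0,"y": 0,"z": -0.5,"ax": 0,"ay": 0,"az": 0,"hand": 45},{"x": 0,"y": 0,"z": -1.2,"ax": 0,"ay": 0,"az": 0,"hand": 45},{"x": 0,"y": 0,"z": -2,"ax": 0,"ay": 0,"az": 0,"hand": 45},{"x": 0,"y": 0,"z": -2.5,"ax": 0,"ay": 0,"az": 0,"hand": 45}])

```text
clock: 6.2
eef_pos: [533.9, -138.4, 394.4]
tcp_rot: [3.139, 0.461, 1.538]
contact_force: [0.0, 0.1, -0.6]
opening: 0.523
grasp_force: 0.0
```

```bash
python3 - <<'E'
from h import *
s=monitor.sense();print(s["eef_pos"],s["tcp_rot"],s["contact_force"],s["qpos"])
S=imaging.grab_frame("side");T=imaging.grab_frame("top")
cv2.imwrite("pics/s6.png",S[:,:,::-1]);cv2.imwrite("pics/t6.png",T[:,:,::-1])
bs=blob(S,org,(310,190,340,225));bt=blob(T,org,(372,190,400,235));print(bs,bt)
if bt: print(tri(bs[:2],bt[:2]))
print("side ray at x=534: ",[ (a,proj("side",(533+60*np.sin(a)*.03,-214+60*np.sin(a),240+60*np.cos(a)))) for a in(.35,.4,.45,.5,.55)])
H=np.zeros((560,800,3),np.uint8);H[:400,:400]=cv2.resize(S[170:270,270:370,::-1],None,fx=4,fy=4,interpolation=2);H[:400,400:]=cv2.resize(T[160:260,330:430,::-1],None,fx=4,fy=4,interpolation=2)
cv2.imwrite("pics/m6.png",H)
E
```

```text
[ 533.89049217 -138.3976978   394.43083371] [3.13873288 0.46055702 1.53781078] [ 0.02869636  0.11204295 -0.59556949] [ 0.02297793  0.11595152  1.65765301 -0.46634053  1.41124063  0.14084855]
(np.float64(322.03333333333336), np.float64(203.26666666666668), 30) (np.float64(378.4375), np.float64(212.6875), 16)
[ 534.1102174  -187.72227647  294.15287371]
side ray at x=534:  [(0.35, array([321.83098716, 203.58074492])), (0.4, array([321.67959419, 203.46175478])), (0.45, array([321.53132809, 203.39288476])), (0.5, array([321.38653656, 203.373901  ])), (0.55, array([321.24555282, 203.40444588]))]
```

View pics/m6.png

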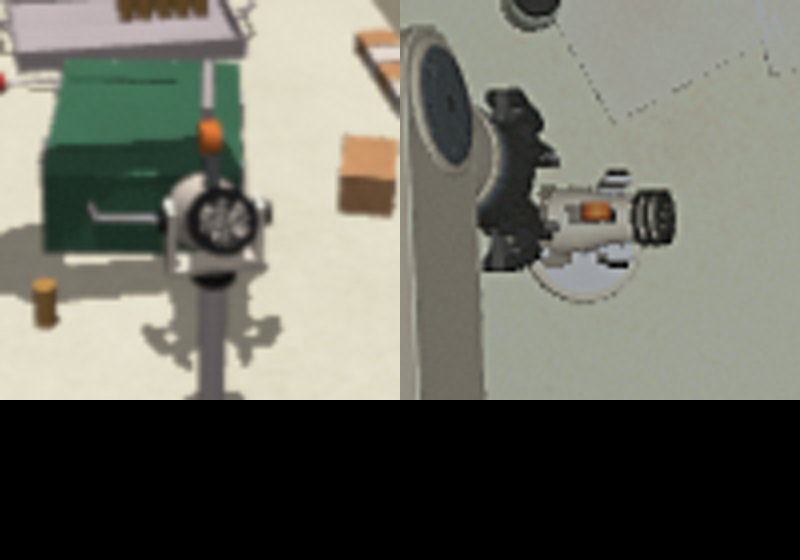

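Top view: the lamp points along +y at the case, with its disc at (378,213). Triangulated, that gives a tilt of about 0.45 and a yaw of about 1.54, so the lamp is done. Next is the handle, at about (610,218,130).

```bash
python3 - <<'E'
from h import *
go((610,218,250),Rt(1.39))
print("bottle",atz("top",(321,150),75),"carton",atz("top",(279,160),50))
E
```

```text
xyz [ 7.716  1.266 -0.574] axyz [0.386 4.385 1.396]
bottle [813.75641795   8.26276526  75.        ] carton [778.85487612 180.51248057  50.        ]
```

Call:
drive_tool(plan=[{"x": 0.8,"y": 0.1,"z": -0.06,"ax": 0.04,"ay": 0.5,"az": 0.15,"hand": 50},{"x": 1.7,"y": 0.25,"z": -0.12,"ax": 0.08,"ay": 1.0,"az": 0.3,"hand": 50},{"x": 2.6,"y": 0.4,"z": -0.2,"ax": 0.12,"ay": 1.5,"az": 0.5,"hand": 50},{"x": 3.5,"y": 0.55,"z": -0.26,"ax": 0.17,"ay": 2.0,"az": 0.65,"hand": 50},{"x": 4.4,"y": 0.7,"z": -0.33,"ax": 0.22,"ay": 2.5,"az": 0.8,"hand": 50},{"x": 5.3,"y": 0.85,"z": -0.4,"ax": 0.27,"ay": 3.0,"az": 0.95,"hand": 50},{"x": 6.2,"y": 1.0,"z": -0.46,"ax": 0.31,"ay": 3.5,"az": 1.1,"hand": 50},{"x": 7.0,"y": 1.15,"z": -0.52,"ax": 0.35,"ay": 4.0,"az": 1.25,"hand": 50}])

```text
clock: 7.1
eef_pos: [600.9, 185.2, 257.4]
tcp_rot: [-3.137, 0.04, 1.403]
contact_force: [0.1, -1.2, -0.2]
opening: 0.58
grasp_force: 0.0
```

```bash
python3 - <<'E'
from h import *
s=monitor.sense();print(s["eef_pos"],s["tcp_rot"],s["contact_force"],s["qpos"])
go((610,218,200),Rt(1.39))
E
```

```text
[600.85116706 185.22037438 257.35043017] [-3.13664141  0.0402615   1.40327623] [ 0.05745958 -1.18863762 -0.18606607] [ 0.31481905  0.3488288   1.58024387 -0.03533265  1.23578526  0.49444478]
xyz [0.723 0.077 1.118] axyz [-0.045  0.385  0.126]
```

Call:
drive_tool(plan=[{"x": 0.4,"y": 0.04,"z": 0.5,"ax": -0.02,"ay": 0.2,"az": 0.06,"hand": 50},{"x": 0.72,"y": 0.08,"z": 1.12,"ax": -0.05,"ay": 0.39,"az": 0.13,"hand": 50},{"x": 0.72,"y": 0.08,"z": 1.12,"ax": -0.05,"ay": 0.39,"az": 0.13,"hand": 50},{"x": 0.72,"y": 0.08,"z": 1.12,"ax": -0.05,"ay": 0.39,"az": 0.13,"hand": 50}])

```text
clock: 7.5
eef_pos: [609.9, 215.6, 201.3]
tcp_rot: [3.141, 0.003, 1.391]
contact_force: [0.4, -0.3, -0.5]
opening: 0.582
grasp_force: 0.0
```

```bash
python3 - <<'E'
from h import *
s=monitor.sense();print(s["eef_pos"],s["tcp_rot"],s["contact_force"],s["qpos"])
go((610,218,112),Rt(1.39))
S=imaging.grab_frame("side");T=imaging.grab_frame("top")
H=np.zeros((400,800,3),np.uint8);H[:,:400]=cv2.resize(S[150:250,255:355,::-1],None,fx=4,fy=4,interpolation=2);H[:,400:]=cv2.resize(T[160:260,215:315,::-1],None,fx=4,fy=4,interpolation=2)
cv2.imwrite("pics/m7.png",H)
E
```

```text
[609.85435879 215.62518251 201.26873161] [3.14113593e+00 2.69833920e-03 1.39115665e+00] [ 0.38997049 -0.29693351 -0.51260103] [ 0.33889283  0.41486034  1.61133676 -0.00286032  1.11633779  0.51978871]
xyz [ 0.052 -0.006  1.785] axyz [0.004 0.026 0.011]
```

View pics/m7.png

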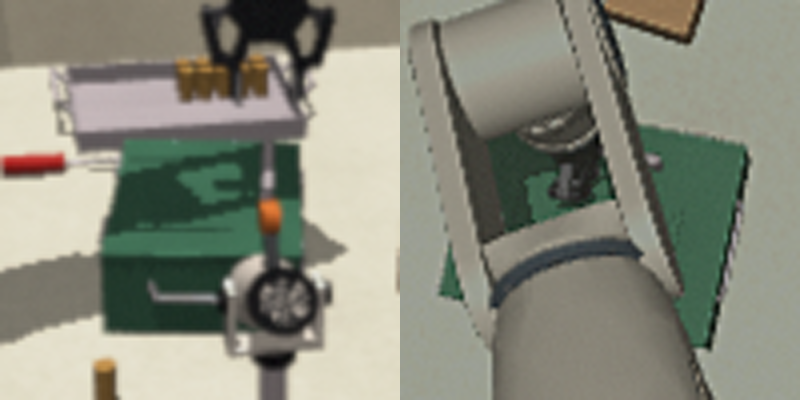

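The side view shows the fingers straddling the handle's column (at about x=322 px). I'll descend.

Call:
drive_tool(plan=[{"x": 0.05,"y": 0,"z": 0.5,"ax": 0,"ay": 0,"az": 0,"hand": 50},{"x": 0.05,"y": 0,"z": 1.0,"ax": 0,"ay": 0,"az": 0,"hand": 50},{"x": 0.05,"y": 0,"z": 1.4,"ax": 0,"ay": 0,"az": 0,"hand": 50},{"x": 0.05,"y": 0,"z": 1.78,"ax": 0,"ay": 0,"az": 0,"hand": 50},{"x": 0.05,"y": 0,"z": 1.78,"ax": 0,"ay": 0,"az": 0,"hand": 50}])

```text
clock: 8.1
eef_pos: [610.5, 218.0, 112.2]
tcp_rot: [3.141, 0.002, 1.391]
contact_force: [0.9, 0.2, 0.3]
opening: 0.586
grasp_force: 0.0
```

Call:
drive_tool(plan=[{"x": 0,"y": 0,"z": 0,"ax": 0,"ay": 0,"az": 0,"hand": 25},{"x": 0,"y": 0,"z": 0,"ax": 0,"ay": 0,"az": 0,"hand": 18},{"x": 0,"y": 0,"z": 0,"ax": 0,"ay": 0,"az": 0,"hand": 14},{"x": 0,"y": 0,"z": 0,"ax": 0,"ay": 0,"az": 0,"hand": 5},{"x": 0,"y": 0,"z": 0,"ax": 0,"ay": 0,"az": 0,"hand": 5},{"x": 0,"y": 0,"z": 0,"ax": 0,"ay": 0,"az": 0,"hand": 5}], grip_force=25)

```text
clock: 8.7
eef_pos: [613.0, 219.1, 114.6]
tcp_rot: [3.135, -0.001, 1.391]
contact_force: [3.8, -2.6, 7.0]
opening: 0.125
grasp_force: 25.6
```

```bash
cat > lid.py <<'E'
from h import *
import sys
th0=float(sys.argv[1]); th=[float(a) for a in sys.argv[2].split(",")]; k=float(sys.argv[3])
s=monitor.sense();p=s["eef_pos"];R0=Ro.from_euler('xyz',s["tcp_rot"]);print(p,s["tcp_rot"],s["qpos"].round(3),s["contact_force"].round(1),s["opening"])
g=p+R0.apply([0,0,-19]); Hg=np.array([449,247.6,90.]); a=np.array([-.179,-.984,0])
f=np.array([.984,-.179,0]);v=g-Hg;print("along,up",v@f,v[2],"lid angle est",np.arctan2(v[2],v@f)-np.arctan2(40,165),"r",np.hypot(v[2],v@f))
for t in th:
    d=np.radians(t-th0); gn=Hg+Ro.from_rotvec(a*d).apply(v); Rn=Ro.from_rotvec(a*d*k)*R0
    print(t,end=" "); go(gn+Rn.apply([0,0,19]),Rn)
E
python3 lid.py 0 3,6,9,12,15,18,21,24 1
```

```text
[612.96161905 219.07268387 114.62154048] [ 3.13545574e+00 -7.35025847e-04  1.39119793e+00] [ 0.342  0.512  1.672 -0.003  0.953  0.524] [ 3.8 -2.6  7. ] 0.1251670975721079
along,up 166.3280096482231 43.62117756587497 lid angle est 0.018647826040756377 r 171.9529410210043
3.0 xyz [ 0.    -0.029 -0.174] axyz [-0.5 -0.  -0. ]
6.0 xyz [ 0.    -0.068 -0.346] axyz [-1.    -0.    -0.001]
9.0 xyz [ 0.    -0.115 -0.515] axyz [-1.5e+00 -1.0e-03 -1.0e-03]
12.0 xyz [ 0.001 -0.171 -0.682] axyz [-2.e+00 -1.e-03 -1.e-03]
15.0 xyz [ 0.001 -0.236 -0.846] axyz [-2.5e+00 -1.0e-03 -2.0e-03]
18.0 xyz [ 1.000e-03 -3.090e-01 -1.006e+00] axyz [-3.e+00 -1.e-03 -2.e-03]
21.0 xyz [ 1.000e-03 -3.910e-01 -1.163e+00] axyz [-3.501e+00 -1.000e-03 -3.000e-03]
24.0 xyz [ 1.000e-03 -4.800e-01 -1.314e+00] axyz [-4.001e+00 -1.000e-03 -3.000e-03]
```

Call:
drive_tool(plan=[{"x": 0,"y": -0.03,"z": -0.17,"ax": -0.5,"ay": 0,"az": 0,"hand": 5},{"x": 0,"y": -0.07,"z": -0.35,"ax": -1,"ay": 0,"az": 0,"hand": 5},{"x": 0,"y": -0.115,"z": -0.515,"ax": -1.5,"ay": 0,"az": 0,"hand": 5},{"x": 0,"y": -0.17,"z": -0.68,"ax": -2,"ay": 0,"az": 0,"hand": 5},{"x": 0,"y": -0.235,"z": -0.85,"ax": -2.5,"ay": 0,"az": 0,"hand": 5},{"x": 0,"y": -0.31,"z": -1.0,"ax": -3,"ay": 0,"az": 0,"hand": 5},{"x": 0,"y": -0.39,"z": -1.16,"ax": -3.5,"ay": 0,"az": 0,"hand": 5},{"x": 0,"y": -0.48,"z": -1.31,"ax": -4,"ay": 0,"az": 0,"hand": 5}])

```text
clock: 9.5
eef_pos: [588.7, 224.0, 180.3]
tcp_rot: [2.715, -0.002, 1.392]
contact_force: [7.1, -3.8, 2.5]
opening: 0.125
grasp_force: 25.3
```

```bash
python3 lid.py 24 27,30,33,36,39,42,45,48,50 1
```

```text
[588.69708538 223.99019637 180.26036619] [ 2.71528885e+00 -1.77280227e-03  1.39170762e+00] [ 0.503  0.28   1.946 -0.458  0.626  1.017] [ 7.1 -3.8  2.5] 0.12513562634678194
along,up 133.83029255854345 107.55984607350356 lid angle est 0.4391590411146048 r 171.69644053870513
27.0 xyz [ 0.    -0.029 -0.173] axyz [-0.5   -0.    -0.001]
30.0 xyz [ 0.001 -0.068 -0.345] axyz [-1.    -0.    -0.002]
33.0 xyz [ 0.001 -0.115 -0.515] axyz [-1.5   -0.    -0.003]
36.0 xyz [ 0.001 -0.171 -0.681] axyz [-2.    -0.    -0.004]
39.0 xyz [ 0.002 -0.236 -0.845] axyz [-2.5   -0.    -0.005]
42.0 xyz [ 0.002 -0.309 -1.005] axyz [-3.    -0.    -0.006]
45.0 xyz [ 0.002 -0.39  -1.161] axyz [-3.501 -0.    -0.007]
48.0 xyz [ 0.003 -0.48  -1.312] axyz [-4.001 -0.    -0.008]
50.0 xyz [ 0.003 -0.544 -1.411] axyz [-4.334 -0.    -0.009]
```

```bash
python3 lid.py 24.5 28,31,34,37,40,43,46,50 0.3
```

```text
[588.69708538 223.99019637 180.26036619] [ 2.71528885e+00 -1.77280227e-03  1.39170762e+00] [ 0.503  0.28   1.946 -0.458  0.626  1.017] [ 7.1 -3.8  2.5] 0.12513562634678194
along,up 133.83029255854345 107.55984607350356 lid angle est 0.4391590411146048 r 171.69644053870513
28.0 xyz [ 0.    -0.051 -0.202] axyz [-0.175 -0.    -0.   ]
31.0 xyz [ 0.001 -0.105 -0.371] axyz [-0.325 -0.    -0.001]
34.0 xyz [ 0.001 -0.167 -0.538] axyz [-0.475 -0.    -0.001]
37.0 xyz [ 0.001 -0.238 -0.701] axyz [-0.625 -0.    -0.001]
40.0 xyz [ 0.002 -0.318 -0.859] axyz [-0.775 -0.    -0.002]
43.0 xyz [ 0.002 -0.406 -1.013] axyz [-0.925 -0.    -0.002]
46.0 xyz [ 0.002 -0.501 -1.162] axyz [-1.075 -0.    -0.002]
50.0 xyz [ 0.003 -0.64  -1.353] axyz [-1.275 -0.    -0.003]
```

Call:
drive_tool(plan=[{"x": 0,"y": -0.05,"z": -0.2,"ax": -0.18,"ay": 0,"az": 0,"hand": 5},{"x": 0,"y": -0.105,"z": -0.37,"ax": -0.33,"ay": 0,"az": 0,"hand": 5},{"x": 0,"y": -0.167,"z": -0.54,"ax": -0.48,"ay": 0,"az": 0,"hand": 5},{"x": 0,"y": -0.24,"z": -0.7,"ax": -0.63,"ay": 0,"az": 0,"hand": 5},{"x": 0,"y": -0.32,"z": -0.86,"ax": -0.78,"ay": 0,"az": 0,"hand": 5}])

```text
clock: 10.0
eef_pos: [557.4, 230.1, 213.5]
tcp_rot: [2.634, -0.002, 1.392]
contact_force: [5.6, 1.0, 3.9]
opening: 0.128
grasp_force: 25.0
```

```bash
python3 lid.py 40 43,46,48,50 0.3; python3 lid.py 40 43,46,50 0
```

```text
[557.40453282 230.13724915 213.47686166] [ 2.63397303e+00 -2.30459152e-03  1.39212557e+00] [ 0.579  0.189  2.014 -0.591  0.64   1.185] [5.6 1.  3.9] 0.1281441181621176
along,up 100.55870765473692 140.0809950389046 lid angle est 0.7103473801125151 r 172.43763758611536
43.0 xyz [ 0.    -0.075 -0.161] axyz [-0.15  0.   -0.  ]
46.0 xyz [ 0.001 -0.159 -0.318] axyz [-0.3    0.    -0.001]
48.0 xyz [ 0.001 -0.219 -0.42 ] axyz [-0.4    0.    -0.001]
50.0 xyz [ 0.001 -0.283 -0.52 ] axyz [-0.5    0.    -0.001]
[557.40453282 230.13724915 213.47686166] [ 2.63397303e+00 -2.30459152e-03  1.39212557e+00] [ 0.579  0.189  2.014 -0.591  0.64   1.185] [5.6 1.  3.9] 0.1281441181621176
along,up 100.55870765473692 140.0809950389046 lid angle est 0.7103473801125151 r 172.43763758611536
43.0 xyz [ 0.    -0.081 -0.161] axyz [0. 0. 0.]
46.0 xyz [ 0.001 -0.171 -0.318] axyz [0. 0. 0.]
50.0 xyz [ 0.001 -0.303 -0.519] axyz [0. 0. 0.]
```

Call:
drive_tool(plan=[{"x": 0,"y": -0.075,"z": -0.16,"ax": -0.15,"ay": 0,"az": 0,"hand": 5},{"x": 0,"y": -0.16,"z": -0.32,"ax": -0.3,"ay": 0,"az": 0,"hand": 5},{"x": 0,"y": -0.22,"z": -0.42,"ax": -0.4,"ay": 0,"az": 0,"hand": 5},{"x": 0,"y": -0.28,"z": -0.52,"ax": -0.5,"ay": 0,"az": 0,"hand": 5},{"x": 0,"y": -0.28,"z": -0.52,"ax": -0.5,"ay": 0,"az": 0,"hand": 5},{"x": 0,"y": -0.28,"z": -0.52,"ax": -0.5,"ay": 0,"az": 0,"hand": 5},{"x": 0,"y": -0.28,"z": -0.52,"ax": -0.5,"ay": 0,"az": 0,"hand": 5}])

```text
clock: 10.7
eef_pos: [533.3, 235.0, 229.8]
tcp_rot: [2.582, -0.003, 1.393]
contact_force: [6.0, 0.1, 6.1]
opening: 0.128
grasp_force: 24.9
```

```bash
python3 lid.py 50 50 0; python3 - <<'E'
from h import *
S=imaging.grab_frame("side");T=imaging.grab_frame("top")
f=np.array([.984,-.179,0]);w=np.array([.179,.984,0]);Hg=np.array([449,247.6,90.])
H=np.zeros((520,800,3),np.uint8)
a=cv2.resize(S[130:260,255:355,::-1],None,fx=4,fy=4,interpolation=2)
for t,c in((44,(255,0,0)),(50,(0,0,255)),(56,(0,255,255))):
    q=[]
    for u,v in((0,-132),(202,-132),(202,132),(0,132)):
        X=Hg+f*u*np.cos(np.radians(t))+w*v+[0,0,u*np.sin(np.radians(t))]; q.append((proj("side",X)-[255,130]+.5)*4)
    cv2.polylines(a,[np.int32(q)],True,c,1)
H[:,:400]=a;H[:400,400:]=cv2.resize(T[160:260,330:430,::-1],None,fx=4,fy=4,interpolation=2)
cv2.imwrite("pics/m8.png",H)
E
```

```text
[533.33462057 234.95709717 229.76387325] [ 2.58175643 -0.00284474  1.39268442] [ 0.642  0.135  2.061 -0.684  0.658  1.311] [6.  0.1 6.1] 0.12775903374043732
along,up 75.15704766513257 155.86330794911905 lid angle est 0.8836551692947597 r 173.0374311488151
50.0 xyz [0. 0. 0.] axyz [0. 0. 0.]
```

View pics/m8.png

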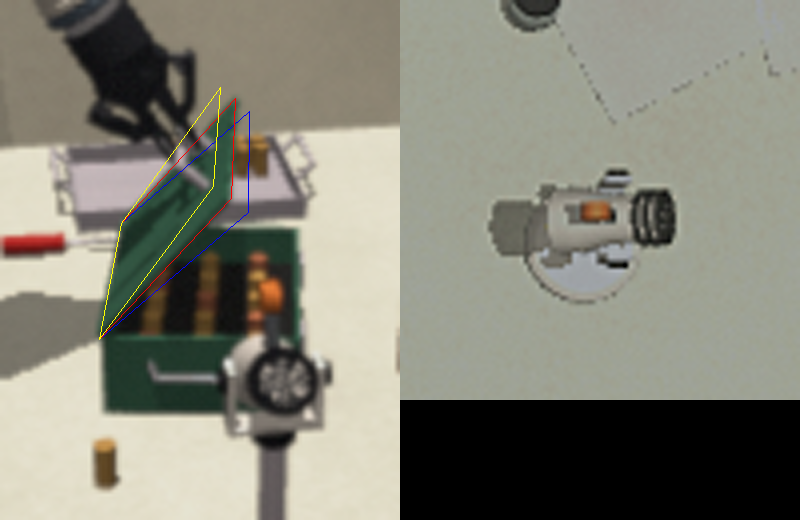

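The lid lines up with the red 50° overlay and its estimated angle is about 0.87 rad. The lamp stands free, pointing at the case. I'm handing in.

```bash
python3 -c "
from rig import r
print(r.sign_off())"
```

```text
the job is handed in; nothing more can be done
None
```

I've handed the job in, with no verdict returned. By my camera and arm-pose measurements, the lamp is let go, points at the case and is tilted about 0.45 rad (26°) down, and the gripper is holding the lid still at about 50° open.

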